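# Close the filler valve and hold its circlip spread at the groove

## Robot

A 6-joint arm with a two-finger parallel gripper is mounted at the origin on the work surface. World frame = base frame: x ahead of the robot, y to its left, z up, the work surface at z = 0. Lengths are in m, angles in degrees, forces in N, time in s.
With the tool pointing down it reaches from about 0.4 to 0.825 m from the base axis. Payload 7 kg.
Tool frame: the origin (TCP) lies midway between the tips of the shut fingers; the grasp point (between the pads) lies 19 mm behind it; z points along the fingers, y is the line along which they close (so a half turn about z gives the same grasp; the last joint's range is limited). The gripper opens to 88 mm and grips with 3 to 60 N. Pads are 19 mm wide; open, the fingers measure 130 mm over their backs; the gripper's body (78 mm by 193 mm) begins 47 mm behind the grasp point.
Start: joints at [-54.311, 20.546, 0.682, 0, -70.136, -16.507], TCP at [0.222, -0.638, 0.227] pointing down, gripper open.
Joint ranges: [-176.03, 176.03], [-82.01, 121.73], [-58.28, 71.71], [-173.87, 95.51], [-174.79, -0.11], [-173.66, 173.66]. Speed limits (degrees/s): [136.94, 136.94, 172.46, 180, 180, 180].

## Interface

Orientations are given as [roll, pitch, yaw] about the fixed x, y, z axes, in that order (R = Rz(yaw) Ry(pitch) Rx(roll)).
In Python, from plant import r, eyes, workorder gives the robot as it stands.
- The arm moves only by the tool step_arm, never from a script. Its argument "plan" is a list of rows, each a list of 5 numbers: the shift along the tool's x, y, z each as a share of 25 cm, from -1 to 1, then the turn about the tool's z as a share of 60 degrees, from -1 to 1, then the finger opening in mm, from 0 to 87.6. In form: [[x, y, z, turn, jaw], ...]. A call has 1 to 12 rows; each row is the pose to reach, as a shift and turn from the pose commanded when the call began, along the tool's axes at that moment; what a row does not reach only later rows make up. A row lasts 1/12 s, in which the tool goes at most 41.7 mm and 7.16 degrees, less where a joint would pass 70% of its speed; a pose out of reach is approached as far as the arm can. A call with a number of a shift or a turn outside -1 to 1 is refused whole. A call with a gripper value outside its range is refused whole. The fingers move at their own pace and stop on an object; "newtons" is the grip in N (left out, the last holds). Time passes only in rows, so rows that repeat a pose let the fingers close. It gives the time, the measured TCP pose, the force, the opening and the grip force at its end, in the units of the state.
- r.get_state(): the state, without advancing time (a new reading comes with each control period).
- eyes.capture(name): name is "scene" or "side" or "wrist"; returns the picture (480x640x3 uint8, red, green, blue); there is no depth.
- eyes.camera_model(name): a dict with "fov_y" (degrees; the focal length in pixels is half the picture's height over the tangent of half this angle, whatever the lens; pixels are square), "cx", "cy" (the principal point, pixels), "k1" (the pictures are not rectified: a ray, as slopes to the right and down, at radius r is drawn at 1 + k1 r^2 times it, then the intrinsics apply), "world_to_cam" (4x4, takes a point from world to camera coordinates); the wrist camera has in their place "hand_eye" (4x4, takes a point from camera to tool coordinates, whose origin is the TCP and whose axes are the flange's). Camera axes: x right, y up, looking along -z (the intrinsics and any distortion apply to the point x, -y, -z); pixel columns grow to the right and rows downward; lengths in m; the calibration is good to about 2 mm. A picture is of the moment at which its call begins: read the wrist's pose just before it. camera_model takes no time and is no camera call.
- workorder.close_job(): hands the job in; it is judged then, once.
The state is a dict: "time_s": time; "joints": joint angles; "qd": joint speeds; "joint_torque": joint torques, N m; "tcp_pos": TCP position; "eef_rot": TCP orientation; "contact_force": force on the tool from outside, world axes, zero at the start; "moment": the same for the moment, N m; "gripper_width": finger opening in m; "gripper_force": force on a finger pad.
Only numpy, scipy, OpenCV 4.12 (cv2) and the standard library are available. Lean on these libraries where they do the work, as an engineer would, in place of code of your own. Each camera call takes 0.05 s, during which the arm holds its last target. There are 200 camera calls.

## Task

Swing the yellow slotted lid of the filler valve block fully shut over the steel stub. Then take the circlip pliers by their red handles, squeeze them so that the black clip on their tips is fully spread, lift them off the rest, and slide the spread clip down over the top of the stub until it is level with the brass-coloured groove. Finish while holding it there: clip level, around the stub and still fully spread, the pliers carried by the gripper alone and not resting or pressing on the block; do not force the clip against the block, and leave the three jars where they stand.

Things in the scene. Friction and masses are not known exactly. Their poses are not given: they have to be found in the camera images.
- block: Filler valve block fixed to the bench: aluminium, 112 mm along x, 100 mm along y, on a dark base plate 150 x 130 x 8 mm, with 28 mm round ports that stick out 20 mm on its +y and -y sides, 32 mm above the bench. A vertical steel stub stands up through it. Origin on the bench under the stub's axis; z up, x from the lid's hinge across the block.
- groove (a point): On the stub's vertical axis, half-way up its groove, 84 mm above the bench; axes as the block's. The groove is a brass-coloured neck 12 mm tall (6 mm above and below this point), 21 mm in diameter. Above and below it the stub is 26 mm in diameter; its top is 26 mm above this point, the last 6 mm tapered to 18 mm.
- lid_hinge (a point): Middle of the lid's horizontal hinge line, which runs along the block's y, 62 mm above the bench and 55 mm from the stub's axis on the block's -x side.
- lid_push (a point): Point on the outer (upper when shut) face of the yellow lid, on its end bar, 95 mm from the hinge, on the centre line: a good place to push. The lid is a flap 110 mm long, 98 mm wide, 8 mm thick, slotted for the stub (37 mm wide, 35 to 80 mm from the hinge). Its outer face lies 8 mm outside the hinge line, so 70 mm above the bench when shut.
- lid (a joint): Opening angle of the lid: 0 = shut, flat on the block; it grows as the free end rises (about 1.2 = standing up steeply, its outer face turned towards the block's -x side). The stiff hinge stays where it is left; pushing takes 2 to 3 N at the end bar.
- pliers: Circlip pliers with the clip on their tips, loose, about 0.18 kg. Origin under the pivot (a 26 mm disc, 16 mm tall); x along the pliers to the tips, z up when level. They lie level on a blue rest with two blocks 38 mm high, one 34 mm long under the pivot, one 18 mm long and 92 mm wide under the handle ends.
- pliers_grip (a point): Middle between the two red handles, half-way up, 50 mm behind the pivot: grip here, a finger outside each handle. Handles: 16 mm tall, 12 mm thick; 54 mm over their outsides here when relaxed, 34 mm and parallel at the stop. 46 mm above the bench at first; below, from 29 mm behind to 33 mm ahead, is only a 6 mm plate. Axes as pliers.
- clip_center (a point): Centre of the black clip, 115 mm ahead (+x) of pliers_grip, at the same height; squeezing does not shift it. The clip is a split ring of 4 mm round wire in the plane of the pliers, open towards the pivot. Fully spread it is round, 34 mm inside, 42 mm outside; relaxed it is about 22 mm wide inside and cannot pass the stub. It cannot come off the tips.
- squeeze (a joint): How far the pliers are squeezed (turn of each handle, both alike): 0 = relaxed, 0.20 = at the stop, clip fully spread. A spring opens them; keeping them at the stop takes about 10 N of grip at pliers_grip.
- jar1_center (a point): Middle of a closed black cream jar with a white cap, 58 mm across, 47 mm tall, standing on the bench: leave it alone.
- jar2_center (a point): Middle of a second jar like jar 1.
- jar3_center (a point): Middle of a third jar like jar 1.
Things that resemble listed ones, but are neither listed nor needed, are in the scene too. Of the things like the pliers, leave any that is turquoise; of the rest the larger one is meant. Leave any brown look-alike of the block alone.

How it is judged:
By the outcome, as a careful person would: the job done as asked, in the order asked, and still so for the second after the job is handed in, while the arm keeps its last pose, push and grip.
It also fails if it takes over 61 s, if anything falls off the work surface, if the arm or the gripper's body presses on something with over 40 N, if the wrist force passes 120 N, or if a joint passes its speed limit or range.

## Working session

There is one attempt and no reset: what is moved stays moved. The work goes in short steps, Python scripts to look and compute and a tool call to move; the robot and the scene stay as the last step left them, time stands still between calls to the robot, and variables do not carry over. Pictures are saved under pics/ and viewed, at most 10 in all, crops included, and the job is handed in when it is done.

Besides the shell and the picture viewer there is one more tool, called after "Emit:" as name(argument=value, ...) on one line, values as JSON. step_arm: Moves the arm, as the interface text tells. Its arguments: {"type":"object","properties":{"plan":{"type":"array"},"newtons":{"type":"number"}},"required":["plan"]}

```bash
mkdir -p pics; python3 - <<'E'
from plant import r, eyes
import cv2,numpy as np
for n in("scene","side","wrist"):
    im=eyes.capture(n); cv2.imwrite(f"pics/{n}0.png",im[:,:,::-1])
    print(n,{k:(np.round(v,4).tolist() if not isinstance(v,str) else v) for k,v in eyes.camera_model(n).items()})
print(r.get_state())
E
```

```text
scene {'fov_y': 50.5791, 'cx': 310.4204, 'cy': 240.8722, 'k1': -0.0601, 'world_to_cam': [[-0.0572, 0.9984, 0.0014, 0.0236], [-0.5531, -0.0329, 0.8324, 0.2704], [0.8311, 0.0468, 0.5541, -1.6487], [0.0, 0.0, 0.0, 1.0]]}
side {'fov_y': 47.9022, 'cx': 314.9148, 'cy': 243.9537, 'k1': -0.0145, 'world_to_cam': [[-0.9899, -0.1413, 0.0069, 0.6016], [0.0984, -0.6529, 0.751, -0.1023], [-0.1016, 0.7441, 0.6603, -1.4365], [0.0, 0.0, 0.0, 1.0]]}
wrist {'fov_y': 71.6414, 'cx': 320.769, 'cy': 238.1024, 'k1': 0.0071, 'hand_eye': [[-0.0006, 0.9684, 0.2493, 0.0661], [1.0, 0.0005, 0.0004, -0.0013], [0.0003, 0.2493, -0.9684, -0.1586], [0.0, 0.0, 0.0, 1.0]]}
{'time_s': 0.15, 'joints': array([-5.43109546e+01,  2.05820902e+01,  6.45903286e-01, -1.49503484e-02,
       -7.01362254e+01, -1.65078345e+01]), 'qd': array([ 0.06133055, -0.09794877,  0.20444367,  0.11546204,  0.03744034,
        0.01109886]), 'joint_torque': array([-1.67909318e-03, -5.83272493e+01,  2.93289632e+01,  7.00122625e+00,
        8.72567296e-03, -1.17373370e-04]), 'tcp_pos': array([ 0.22163904, -0.63717916,  0.22583657]), 'eef_rot': array([ 1.79926578e+02, -7.10075903e-03, -1.60823873e+02]), 'contact_force': array([ 0.35223816, -0.27652871, -1.10089784]), 'moment': array([ 0.02558132, -0.04965924,  0.05212304]), 'gripper_force': 0.0, 'gripper_width': 0.08790151813743738}
```

View pics/scene0.png

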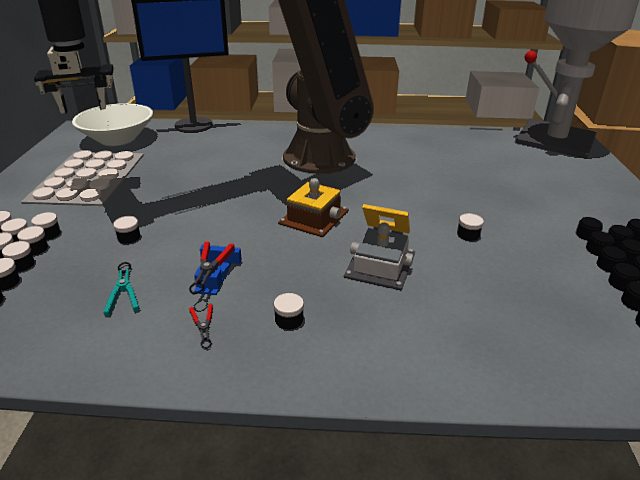

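View pics/side0.png

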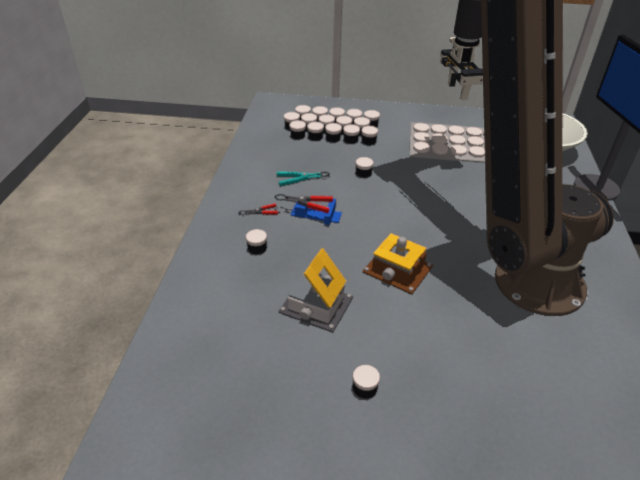

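The scene view shows the grey block with its raised yellow lid at (380,250). The brown look-alike is at (313,205). There are three plier-like things: large red ones on the blue rest at (212,262), a small red pair at (203,325), and turquoise ones at (122,290). The large red pair on the rest fits the description. The jars are at (127,230), (289,310) and (471,227). I'll enlarge to confirm.

```bash
cat > h.py <<'E'
import numpy as np, cv2
from plant import r, eyes
from scipy.spatial.transform import Rotation as R
def K(m):
    f=240/np.tan(np.radians(m["fov_y"])/2); return np.array([[f,0,m["cx"]],[0,f,m["cy"]],[0,0,1]])
def w2c(n,st=None):
    m=eyes.camera_model(n)
    if n!="wrist": return m,np.array(m["world_to_cam"])
    st=st or r.get_state(); T=np.eye(4); T[:3,:3]=R.from_euler("xyz",st["eef_rot"],degrees=True).as_matrix(); T[:3,3]=st["tcp_pos"]
    return m,np.linalg.inv(T@np.array(m["hand_eye"]))
def proj(n,P,st=None):
    m,W=w2c(n,st); P=np.atleast_2d(P); c=P@W[:3,:3].T+W[:3,3]
    s=np.c_[c[:,0],-c[:,1]]/-c[:,2:]; s=s*(1+m["k1"]*(s**2).sum(1,keepdims=True))
    k=K(m); return s*k[0,0]+k[:2,2]
def ray(n,px,st=None):
    m,W=w2c(n,st); px=np.atleast_2d(np.float64(px))
    s=cv2.undistortPoints(px[:,None],K(m),np.array([m["k1"],0,0,0,0]))[:,0]
    # exact to first order; camera -> world
    d=np.c_[s[:,0],-s[:,1],-np.ones(len(s))]@W[:3,:3]; o=-W[:3,:3].T@W[:3,3]
    return o,d/np.linalg.norm(d,axis=1,keepdims=True)
def plane(n,px,z,st=None):
    o,d=ray(n,px,st); return o+d*((z-o[2])/d[:,2])[:,None]
def tri(*obs): # (name,px[,st])
    A=np.zeros((3,3));b=np.zeros(3)
    for ob in obs:
        o,d=ray(*ob); M=np.eye(3)-np.outer(d[0],d[0]); A+=M;b+=M@o
    return np.linalg.solve(A,b)
def blobs(im,mask,amin=15):
    n,l,s,c=cv2.connectedComponentsWithStats(mask.astype(np.uint8)); return [(s[i,4],c[i].round(1).tolist(),s[i,:4].tolist(),l==i) for i in range(1,n) if s[i,4]>=amin]
E
python3 - <<'E'
import cv2,numpy as np
a=cv2.imread("pics/scene0.png");b=cv2.imread("pics/side0.png")
c=lambda i,x,y,w,h:cv2.resize(i[y:y+h,x:x+w],(400,300),interpolation=cv2.INTER_CUBIC)
cv2.imwrite("pics/crop1.png",np.vstack([np.hstack([c(a,160,225,120,90),c(a,335,200,88,66+24-24)]),np.hstack([c(b,255,170,100,75),c(b,270,245,100,75)])]))
from h import *
for n,i in(("scene",a),("side",b)):
    h=cv2.cvtColor(i,cv2.COLOR_BGR2HSV);H,S,V=h[...,0],h[...,1],h[...,2]
    for nm,m in(("red",((H<6)|(H>174))&(S>150)&(V>90)),("blue",(H>105)&(H<125)&(S>150)&(V>60)),("yel",(H>18)&(H<32)&(S>150)&(V>100))):
        for q in blobs(i,m): print(n,nm,q[:3])
E
```

```text
scene red (np.int32(70), [530.9, 54.0], [525, 50, 12, 8])
scene red (np.int32(91), [204.7, 250.0], [201, 241, 8, 19])
scene red (np.int32(101), [224.1, 252.2], [215, 243, 19, 19])
scene red (np.int32(60), [209.0, 311.3], [207, 304, 5, 16])
scene red (np.int32(69), [193.4, 314.0], [189, 307, 10, 15])
scene blue (np.int32(4247), [180.6, 27.1], [137, 0, 87, 56])
scene blue (np.int32(1785), [374.1, 16.8], [345, 0, 56, 37])
scene blue (np.int32(1804), [152.7, 83.6], [130, 58, 45, 52])
scene blue (np.int32(16), [201.1, 248.6], [200, 245, 3, 9])
scene blue (np.int32(170), [214.3, 252.3], [208, 246, 18, 17])
scene blue (np.int32(562), [218.4, 273.8], [194, 248, 46, 47])
scene blue (np.int32(39), [197.3, 272.0], [195, 266, 6, 14])
scene yel (np.int32(691), [312.9, 196.1], [287, 182, 53, 28])
scene yel (np.int32(180), [385.0, 209.8], [362, 204, 46, 12])
scene yel (np.int32(48), [387.3, 222.6], [379, 219, 16, 8])
side red (np.int32(101), [320.8, 198.1], [310, 196, 23, 5])
side red (np.int32(95), [317.2, 206.6], [307, 202, 21, 10])
side red (np.int32(38), [268.6, 206.0], [262, 204, 14, 5])
side red (np.int32(48), [268.9, 211.9], [262, 210, 16, 4])
side blue (np.int32(2183), [623.7, 83.0], [599, 41, 41, 87])
side blue (np.int32(550), [317.1, 213.0], [291, 199, 50, 26])
side yel (np.int32(850), [399.3, 252.3], [374, 234, 52, 36])
side yel (np.int32(1142), [324.9, 277.7], [304, 249, 42, 58])
```

View pics/crop1.png

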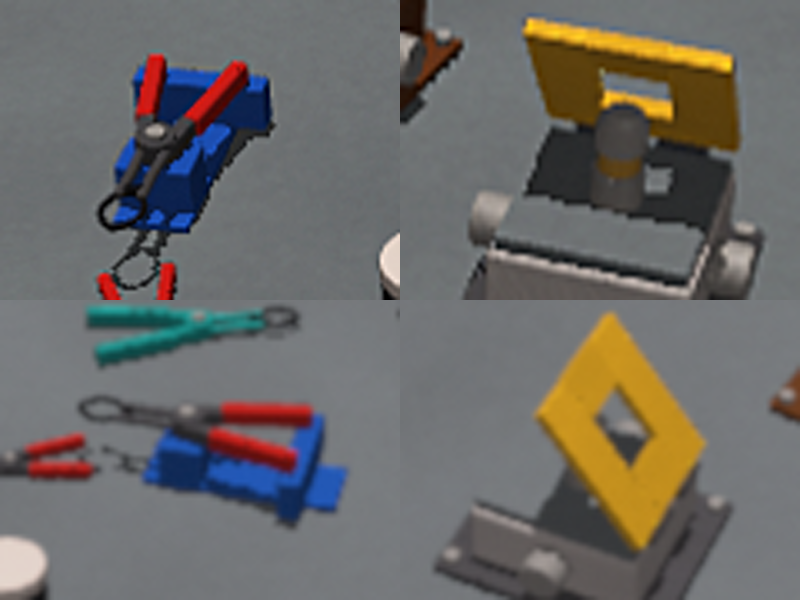

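```bash
python3 - <<'E'
from h import *
np.set_printoptions(precision=4,suppress=True)
for nm,a,b in(("pivot",(206.5,264),(302,197.5)),("clip",(196.6,288),(280,196.8)),("endL",(206.5,243),(332,198)),("endR",(232,245.4),(328,210)),("lid-y",(362.5,204.8),(322.5,248.3)),("lid+y",(408.7,212.8),(303.8,273)),("hinge+y",(409.8,232.6),(330,306))):
    P=tri(("scene",a),("side",b)); print(nm,P,proj("scene",P)-a)
print("groove",plane("scene",(383,236.3),.084),"top",plane("scene",(384.5,225.5),.108))
print("pivot z54",plane("scene",(206.5,264),.054),"clip z46",plane("scene",(196.6,288),.046),plane("side",(280,196.8),.046))
for nm,p,q in(("j1",(127,224),(364,162)),("j2",(289,301),(257,237)),("j3",(471,220),(366,375))): print(nm,plane("scene",p,.047),plane("side",q,.047))
E
```

```text
pivot [ 0.6758 -0.2034  0.0571] [[0.2165 0.2971]]
clip [ 0.7444 -0.209   0.0477] [[0.1584 0.2131]]
endL [ 0.5875 -0.2243  0.05  ] [[0.257  0.3613]]
endR [ 0.5923 -0.1652  0.049 ] [[0.2778 0.3846]]
lid-y [0.5728 0.1205 0.1525] [[0.1438 0.1859]]
lid+y [0.6039 0.2147 0.1551] [[-0.0618 -0.0726]]
hinge+y [0.5407 0.2314 0.0687] [[-0.7917 -0.9026]]
groove [[0.5872 0.1684 0.084 ]] top [[0.5811 0.1701 0.108 ]]
pivot z54 [[ 0.6707 -0.2054  0.054 ]] clip z46 [[ 0.7417 -0.2102  0.046 ]] [[ 0.745  -0.2105  0.046 ]]
j1 [[ 0.5119 -0.4384  0.047 ]] [[ 0.507 -0.441  0.047]]
j2 [[ 0.7713 -0.0211  0.047 ]] [[ 0.7722 -0.0157  0.047 ]]
j3 [[0.4437 0.3953 0.047 ]] [[0.4411 0.3941 0.047 ]]
```

Emit:
step_arm(plan=[[-0.67, 0.83, 0, 0.62, 0], [-0.67, 0.83, 0, 0.62, 0], [-0.67, 0.83, 0, 0.62, 0], [-0.67, 0.83, 0, 0.62, 0], [-0.67, 0.83, 0, 0.62, 0], [-0.67, 0.83, 0, 0.62, 0], [-0.67, 0.83, 0, 0.62, 0], [-0.67, 0.83, 0, 0.62, 0]], newtons=20)

```text
time_s: 0.82
tcp_pos: [0.3126, -0.383, 0.227]
eef_rot: [180.0, 0.1, 162.1]
contact_force: [0.6, 0.6, 0.8]
gripper_width: 0.0398
gripper_force: 0.0
```

Emit:
step_arm(plan=[[-0.15, 0.97, 0, 0, 0], [-0.15, 0.97, 0, 0, 0], [-0.15, 0.97, 0, 0, 0], [-0.15, 0.97, 0, 0, 0], [-0.15, 0.97, 0, 0, 0], [-0.15, 0.97, 0, 0, 0], [-0.15, 0.97, 0, 0, 0]])

```text
time_s: 1.4
tcp_pos: [0.425, -0.1634, 0.2268]
eef_rot: [180.0, 0.1, 162.2]
contact_force: [-0.1, -0.0, 0.7]
gripper_width: 0.0009
gripper_force: 0.0
```

Emit:
step_arm(plan=[[0, 1, 0, 0, 0], [0, 1, 0, 0, 0], [0, 1, 0, 0, 0], [0, 1, 0, 0, 0], [0, 1, 0, 0, 0], [0, 1, 0, 0, 0], [0, 1, 0, 0, 0], [0, 1, 0, 0, 0]])

```text
time_s: 2.07
tcp_pos: [0.5002, 0.072, 0.2259]
eef_rot: [-179.9, -0.0, 162.2]
contact_force: [-0.5, -0.5, 0.3]
gripper_width: 0.0001
gripper_force: 0.0
```

```bash
python3 - <<'E'
from h import *
st=r.get_state(); im=eyes.capture("wrist"); cv2.imwrite("pics/w1.png",im[:,:,::-1]); print(st["tcp_pos"],st["eef_rot"],st["joints"],st["contact_force"])
print(proj("wrist",[[.587,.168,.084],[.584,.169,.11],[.573,.1205,.1525],[.604,.2147,.155]],st))
E
```

```text
[0.50021594 0.07195053 0.22590649] [-1.79947040e+02 -4.98600654e-02  1.62164738e+02] [ 3.04880545e+01  4.50518607e+00 -2.03124114e+01 -2.23146636e-03
 -6.52551119e+01 -1.38322358e+02] [-0.50480548 -0.45034876  0.32492348]
[[444.30371009 279.71713151]
 [455.22784515 287.24530227]
 [411.44146978 314.34643663]
 [543.83995786 316.90305844]]
```

View pics/w1.png

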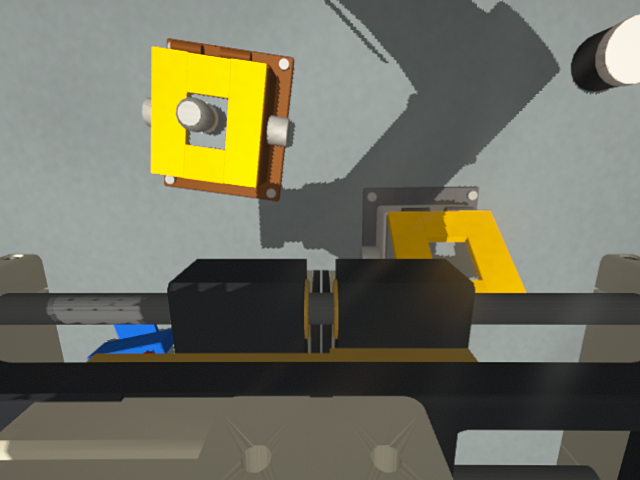

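The wrist view shows the grey block at (430,235), with base plate back corners at (363,188) and (479,187) and the lid's hinge edge from (387,212) to (491,211). The brown look-alike is at (210,115).

```bash
python3 - <<'E'
from h import *
np.set_printoptions(precision=4,suppress=True)
st=r.get_state()
a=plane("wrist",[(363,188),(479,187)],.008,st); b=plane("wrist",[(387,212),(491,211)],.0665,st); c=plane("wrist",[(372,197),(473,197)],.011,st)
for p,off in((a,.075),(b,.055+.0068),(c,.065)):
    d=p[1]-p[0]; y=np.degrees(np.arctan2(-d[0],d[1])) ; L=np.linalg.norm(d); s=-1 if d[1]<0 else 1
    d=d/L*s; x=np.array([d[1],-d[0],0]); print(p.tolist(),"len",L,"yaw",np.degrees(np.arctan2(x[1],x[0])),"axis",p.mean(0)+off*x)
E
```

```text
[[0.48847762818493007, 0.12331360354337571, 0.008000000000000007], [0.5275697954811296, 0.2473662019426106, 0.008000000000000007]] len 0.13006630891017054 yaw -17.49098131241599 axis [0.5796 0.1628 0.008 ]
[[0.5098866093975011, 0.13386876856773428, 0.0665], [0.5398540088954654, 0.2294680479807153, 0.0665]] len 0.10018616300144352 yaw -17.404584802667706 axis [0.5838 0.1632 0.0665]
[[0.5008480641812171, 0.12987481918220317, 0.01100000000000001], [0.5357849788779878, 0.23756404537678993, 0.01100000000000001]] len 0.11321465208584226 yaw -17.97428064929022 axis [0.5801 0.1637 0.011 ]
```

Emit:
step_arm(plan=[[0.04, 0.455, 0, 0, 0], [0.04, 0.455, 0, 0, 0], [0.04, 0.455, 0, 0, 0], [0.04, 0.455, 0, 0, 0], [0.0, 0.455, 0.15, 0, 0], [-0.04, 0.455, 0.336, 0, 0], [-0.04, 0.455, 0.336, 0, 0], [-0.04, 0.455, 0.336, 0, 0]])

```text
time_s: 2.78
tcp_pos: [0.5431, 0.1728, 0.1401]
eef_rot: [-179.7, -0.2, 161.9]
contact_force: [0.4, 0.1, 1.2]
gripper_width: 0.0003
gripper_force: 0.0
```

Emit:
step_arm(plan=[[-0.04, 0, 0, 0, 0], [-0.08, 0, 0.01, 0, 0], [-0.11, 0, 0.015, 0, 0], [-0.144, 0, 0.025, 0, 0], [-0.17, 0, 0.05, 0, 0], [-0.198, 0, 0.08, 0, 0], [-0.23, 0, 0.11, 0, 0], [-0.26, 0, 0.14, 0, 0], [-0.28, 0, 0.18, 0, 0], [-0.3, 0, 0.213, 0, 0]])

```text
time_s: 3.62
tcp_pos: [0.616, 0.1517, 0.0877]
eef_rot: [-180.0, -0.1, 162.0]
contact_force: [-0.6, -0.2, 0.7]
gripper_width: 0.0007
gripper_force: 0.4
```

```bash
python3 - <<'E'
from h import *
a=eyes.capture("scene")[:,:,::-1];b=eyes.capture("side")[:,:,::-1]
c=lambda i,x,y,w,h:cv2.resize(i[y:y+h,x:x+w],(400,300),interpolation=cv2.INTER_CUBIC)
cv2.imwrite("pics/c2.png",np.hstack([c(a,320,180,120,90),c(b,250,235,120,90)])); print(r.get_state()["tcp_pos"],r.get_state()["contact_force"])
E
```

```text
[0.61540998 0.15135225 0.08684994] [-0.70953237 -0.11985283 -0.32132154]
```

View pics/c2.png

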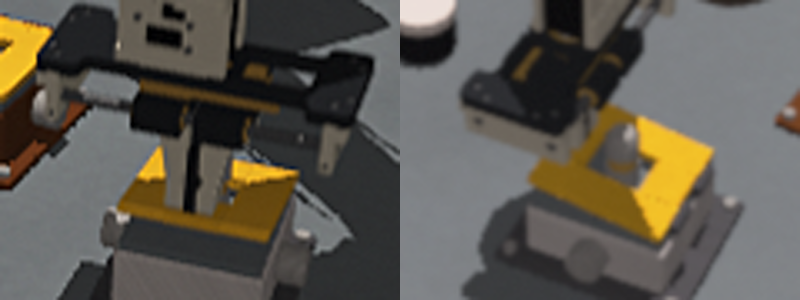

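The lid is following, open about 0.2 rad, with the fingers on the end bar. I'll finish the push.

Emit:
step_arm(plan=[[-0.01, 0, 0.02, 0, 0], [-0.02, 0, 0.04, 0, 0], [-0.028, 0, 0.055, 0, 0], [-0.028, 0, 0.066, 0, 0], [-0.028, 0, 0.07, 0, 0], [-0.028, 0, 0.072, 0, 0], [-0.028, 0, 0.072, 0, 0]])

```text
time_s: 4.3
tcp_pos: [0.6224, 0.15, 0.0714]
eef_rot: [180.0, 0.0, 162.0]
contact_force: [0.8, 0.5, 0.3]
gripper_width: 0.0008
gripper_force: 0.0
```

Emit:
step_arm(plan=[[0, 0, 0.004, 0, 0], [0, 0, 0.008, 0, 0], [0, 0, 0.008, 0, 0]])

```text
time_s: 4.55
tcp_pos: [0.6225, 0.15, 0.0703]
eef_rot: [180.0, 0.0, 162.0]
contact_force: [-2.4, -0.7, 6.2]
gripper_width: 0.0008
gripper_force: 3.0
```

Emit:
step_arm(plan=[[0, 0, 0.004, 0, 0], [0, 0, 0.006, 0, 0], [0, 0, 0.006, 0, 0]])

```text
time_s: 4.8
tcp_pos: [0.6226, 0.15, 0.0701]
eef_rot: [180.0, 0.1, 162.0]
contact_force: [-6.0, -0.2, 15.2]
gripper_width: 0.0001
gripper_force: 7.7
```

Emit:
step_arm(plan=[[0, 0, -0.1, 0, 0], [0, 0, -0.2, 0, 0], [-0.1, 0, -0.36, 0, 0], [-0.2, 0, -0.52, 0, 0], [-0.2, 0, -0.6, 0, 0], [-0.2, 0, -0.6, 0, 0], [-0.2, 0, -0.6, 0, 0]])

```text
time_s: 5.38
tcp_pos: [0.6711, 0.1347, 0.2199]
eef_rot: [179.8, 0.2, 161.9]
contact_force: [-0.4, 0.4, -1.4]
gripper_width: 0.0006
gripper_force: 0.0
```

```bash
python3 - <<'E'
from h import *
np.set_printoptions(precision=4,suppress=True)
st=r.get_state(); im=eyes.capture("wrist"); cv2.imwrite("pics/w2.png",im[:,:,::-1]); print(st["tcp_pos"],st["eef_rot"])
print(proj("wrist",[[.582,.165,.11],[.582,.165,.07]],st))
a=eyes.capture("side");cv2.imwrite("pics/s2.png",a[:,:,::-1])
E
```

```text
[0.6711 0.1347 0.2199] [179.8326   0.1557 161.9454]
[[322.8353 113.0368]
 [322.4418 118.1424]]
```

View pics/w2.png

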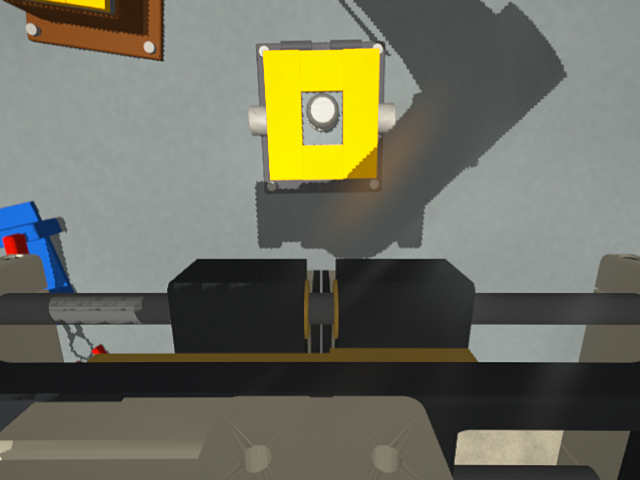

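The lid lies flat and shut, and the stub top is at (322,109), about 4 px from prediction. Next, the pliers.

Emit:
step_arm(plan=[[-0.3, -0.63, 0, 0, 40], [-0.3, -0.63, 0, 0, 80], [-0.3, -0.63, 0, 0, 87], [-0.3, -0.63, 0, 0, 87], [-0.3, -0.63, 0, 0, 87], [-0.3, -0.63, 0, 0, 87]])

```text
time_s: 5.98
tcp_pos: [0.6916, -0.0415, 0.2158]
eef_rot: [-179.9, -0.2, 161.8]
contact_force: [-0.1, -0.2, -0.4]
gripper_width: 0.0351
gripper_force: 0.0
```

Emit:
step_arm(plan=[[-0.3, -0.63, 0, -0.217, 87], [-0.3, -0.63, 0, -0.217, 87], [-0.3, -0.63, 0, -0.217, 87], [-0.3, -0.63, 0, -0.217, 87], [-0.3, -0.63, 0, -0.217, 87], [-0.3, -0.63, 0, -0.217, 87], [-0.3, -0.63, 0, -0.217, 87]])

```text
time_s: 6.57
tcp_pos: [0.7146, -0.211, 0.2161]
eef_rot: [180.0, -0.1, 175.0]
contact_force: [-1.0, 0.8, 0.2]
gripper_width: 0.0814
gripper_force: 0.0
```

```bash
python3 - <<'E'
from h import *
np.set_printoptions(precision=4,suppress=True)
s2=dict(tcp_pos=[.6711,.1347,.2199],eef_rot=[179.8326,.1557,161.9454])
print("stub",plane("wrist",(322,109.5),.11,s2),"lid corners",plane("wrist",[(263,50),(378,51),(380,179),(266,180)],.07,s2))
st=r.get_state(); im=eyes.capture("wrist"); cv2.imwrite("pics/w3.png",im[:,:,::-1]); print(st["tcp_pos"],st["eef_rot"],st["gripper_width"])
print(proj("wrist",[[.675,-.204,.054],[.6255,-.2,.046],[.7425,-.21,.046]],st))
E
```

```text
stub [[0.5792 0.165  0.11  ]] lid corners [[0.5156 0.1343 0.07  ]
 [0.546  0.2252 0.07  ]
 [0.6482 0.1987 0.07  ]
 [0.6166 0.0992 0.07  ]]
[ 0.7146 -0.211   0.2161] [179.9783  -0.1376 174.9553] 0.08140851592160804
[[325.4234 180.5375]
 [325.0674 126.3429]
 [325.0902 246.6644]]
```

View pics/w3.png

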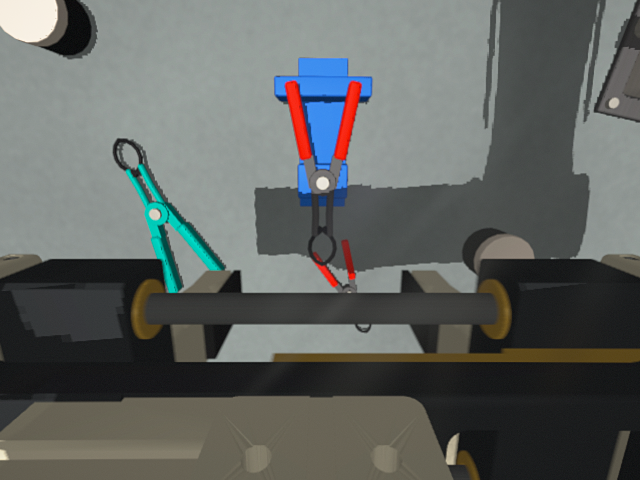

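The wrist view shows the pliers from above: pivot at (322,182), handle ends at (292,83) and (355,83), clip centre at (321,248). The small red pair lies below the clip at (345,285), and jar 2 is at (505,250).

```bash
python3 - <<'E'
from h import *
np.set_printoptions(precision=4,suppress=True)
st=r.get_state()
im=cv2.imread("pics/w3.png"); h=cv2.cvtColor(im,cv2.COLOR_BGR2HSV); m=((h[...,0]<6)|(h[...,0]>174))&(h[...,1]>150)&(h[...,2]>90); m[200:]=0
for q in blobs(im,m): print(q[:3])
piv=plane("wrist",(322,182.5),.054,st)[0]; cl=plane("wrist",(321.3,248),.046,st)[0]
ys=np.arange(90,155,8); mid=np.array([[(np.where(m[y])[0].min()+np.where(m[y])[0].max())/2,y] for y in ys]); 
w=[np.ptp(np.where(m[y])[0]) for y in ys]
P=plane("wrist",mid,.05,st); print(piv,cl,np.linalg.norm((cl-piv)[:2])); print(np.c_[P,w])
pts=np.vstack([P[:,:2],piv[:2],cl[:2]]); vx,vy,x0,y0=cv2.fitLine(pts.astype(np.float32),cv2.DIST_L2,0,0,0)[:,0]; s=np.sign(vx); u=np.array([vx,vy])*s
print("yaw",np.degrees(np.arctan2(u[1],u[0])),"grip",piv[:2]-.05*u, cl[:2]-.115*u)
E
```

```text
(np.int32(967), [298.0, 119.7], [286, 81, 26, 79])
(np.int32(948), [347.4, 120.1], [334, 81, 27, 79])
[ 0.677  -0.2066  0.054 ] [ 0.7442 -0.2132  0.046 ] 0.06747465004615634
[[ 0.5948 -0.199   0.05   73.    ]
 [ 0.6015 -0.1996  0.05   71.    ]
 [ 0.6083 -0.2002  0.05   67.    ]
 [ 0.6152 -0.2003  0.05   64.    ]
 [ 0.6222 -0.2009  0.05   60.    ]
 [ 0.6292 -0.202   0.05   57.    ]
 [ 0.6363 -0.2026  0.05   53.    ]
 [ 0.6435 -0.2032  0.05   49.    ]
 [ 0.6507 -0.2039  0.05   47.    ]]
yaw -5.4650726 grip [ 0.6272 -0.2019] [ 0.6297 -0.2022]
```

Emit:
step_arm(plan=[[0.15, 0.006, 0, 0.008, 87.6], [0.3, 0.006, 0.1, 0.008, 87.6], [0.348, 0.006, 0.25, 0.008, 87.6], [0.348, 0.006, 0.4, 0.008, 87.6], [0.348, 0.006, 0.5, 0.008, 87.6], [0.348, 0.006, 0.6, 0.008, 87.6], [0.348, 0.006, 0.7, 0.008, 87.6], [0.348, 0.006, 0.757, 0.008, 87.6], [0.348, 0.006, 0.757, 0.008, 87.6], [0.348, 0.006, 0.757, 0.008, 87.6]])

```text
time_s: 7.45
tcp_pos: [0.6284, -0.2008, 0.0282]
eef_rot: [-180.0, -0.1, 174.6]
contact_force: [1.0, -0.7, 0.8]
gripper_width: 0.0873
gripper_force: 0.0
```

Emit:
step_arm(plan=[[0, 0, 0, 0, 60], [0, 0, 0, 0, 60], [0, 0, 0, 0, 50], [0, 0, 0, 0, 40], [0, 0, 0, 0, 30], [0, 0, 0, 0, 20], [0, 0, 0, 0, 20], [0, 0, 0, 0, 20], [0, 0, 0, 0, 20]], newtons=35)

```text
time_s: 8.2
tcp_pos: [0.6288, -0.2025, 0.0292]
eef_rot: [-180.0, 0.0, 174.5]
contact_force: [-2.0, 2.0, 6.4]
gripper_width: 0.0334
gripper_force: 18.9
```

Emit:
step_arm(plan=[[0, 0, 0, 0, 20], [0, 0, 0, 0, 20], [0, 0, 0, 0, 20], [0, 0, 0, 0, 20]])

```text
time_s: 8.53
tcp_pos: [0.6287, -0.2025, 0.0292]
eef_rot: [-180.0, 0.0, 174.5]
contact_force: [-2.0, 1.2, 7.0]
gripper_width: 0.0324
gripper_force: 35.0
```

Emit:
step_arm(plan=[[0, 0, -0.02, 0, 20], [0, 0, -0.05, 0, 20], [0, 0, -0.1, 0, 20], [0, 0, -0.17, 0, 20], [0, 0, -0.25, 0, 20], [0, 0, -0.33, 0, 20], [0, 0, -0.41, 0, 20], [0, 0, -0.49, 0, 20], [0, 0, -0.56, 0, 20], [0, 0, -0.6, 0, 20], [0, 0, -0.6, 0, 20], [0, 0, -0.6, 0, 20]])

```text
time_s: 9.53
tcp_pos: [0.6287, -0.2022, 0.179]
eef_rot: [180.0, 0.1, 174.5]
contact_force: [-1.3, -0.1, -2.4]
gripper_width: 0.0323
gripper_force: 35.0
```

```bash
python3 - <<'E'
from h import *
a=eyes.capture("scene")[:,:,::-1];b=eyes.capture("side")[:,:,::-1]
cv2.imwrite("pics/sc3.png",a);cv2.imwrite("pics/si3.png",b)
st=r.get_state();t=st["tcp_pos"];print(t,st["contact_force"],st["gripper_width"],st["gripper_force"])
R_=R.from_euler("xyz",st["eef_rot"],degrees=True).as_matrix()
P=[t+R_@np.array([-.1155,0,-.019]),t+R_@np.array([-.05,0,-.019])]
qa,qb=proj("scene",P),proj("side",P);print(qa,qb)
c=lambda i,x,y:cv2.resize(i[y-45:y+45,x-60:x+60],(400,300),interpolation=cv2.INTER_CUBIC)
print(qa[0].astype(int),qb[0].astype(int))
cv2.imwrite("pics/c3.png",np.hstack([c(a,*qa[0].astype(int)),c(b,*qb[0].astype(int))]))
E
```

```text
[ 0.62783232 -0.20214839  0.17720257] [ 0.23226462 -0.39453945 -1.54040854] 0.032136705663539676 34.97212886810303
[[184.84229643 224.79884893]
 [196.76233958 207.20829225]] [[279.05114732 153.82526982]
 [301.25571381 156.82095741]]
[184 224] [279 153]
```

View pics/c3.png

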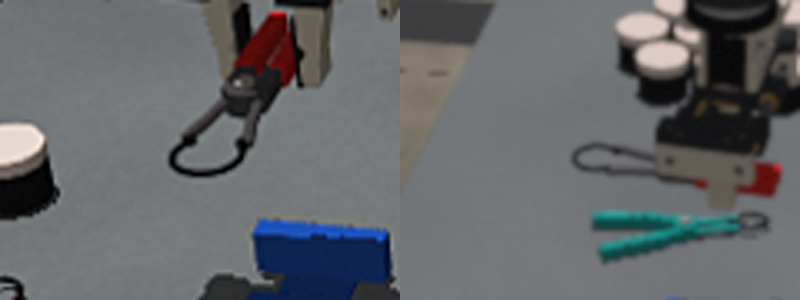

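The clip is spread and centred at scene (186.4,225.5) and side (279.6,155.1), within 1–2 px of prediction. I'll check its height.

```bash
python3 - <<'E'
from h import *
np.set_printoptions(precision=4,suppress=True)
st=r.get_state();t=st["tcp_pos"];R_=R.from_euler("xyz",st["eef_rot"],degrees=True).as_matrix()
a=cv2.imread("pics/sc3.png");b=cv2.imread("pics/si3.png")
for n,i,(x,y,w,h) in(("scene",a,(172,214,30,20)),("side",b,(268,147,22,14))):
    g=cv2.cvtColor(i,cv2.COLOR_BGR2GRAY)[y:y+h,x:x+w]; m=g<60 if n=="scene" else g<75
    print(n); print("\n".join("".join("#" if v else "." for v in row) for row in m))
P=tri(("scene",(186.4,225.5)),("side",(279.6,155.1)));print(P,"tool",R_.T@(P-t),t)
E
```

```text
scene
..............###...........##
.............###............#.
............###.............#.
...........###..............#.
.........####...............#.
.......####................##.
.......####.............##.#..
.......####............#####..
......####.............#####..
....###................####...
...###..................##....
...##...................#.....
...##..................##.....
...##.................###.....
...##...............###.......
....###...........####........
.....###############..........
........#########.............
..............................
..............................
side
......................
......................
......................
......................
........####..........
.....###....######....
....#.........#######.
...#................##
...#..................
...#..................
....#.................
.....#########........
............##########
......................
[ 0.7409 -0.2111  0.1933] tool [-0.1134  0.0019 -0.0163] [ 0.6278 -0.2021  0.1772]
```

Emit:
step_arm(plan=[[0.06, 0.1, 0, 0, 20], [0.13, 0.22, 0, 0, 20], [0.2, 0.35, 0, 0, 20], [0.27, 0.48, 0, 0, 20], [0.33, 0.6, 0, 0, 20], [0.37, 0.68, 0, 0, 20], [0.4, 0.72, 0, 0, 20]])

```text
time_s: 10.22
tcp_pos: [0.5449, -0.0116, 0.1775]
eef_rot: [-180.0, -0.1, 174.6]
contact_force: [-0.3, 0.1, -1.8]
gripper_width: 0.0323
gripper_force: 35.0
```

Emit:
step_arm(plan=[[0.06, 0.1, 0, 0, 20], [0.13, 0.22, 0, 0, 20], [0.2, 0.35, 0, 0, 20], [0.27, 0.48, 0, 0, 20], [0.33, 0.6, 0, 0, 20], [0.37, 0.68, 0, 0, 20], [0.4, 0.72, 0.05, 0, 20], [0.4, 0.72, 0.1, 0, 20], [0.4, 0.72, 0.17, 0, 20], [0.4, 0.72, 0.2, 0, 20], [0.4, 0.72, 0.2, 0, 20], [0.4, 0.72, 0.2, 0, 20]])

```text
time_s: 11.22
tcp_pos: [0.4639, 0.1745, 0.1282]
eef_rot: [-179.9, -0.1, 174.5]
contact_force: [-0.1, 0.8, -0.7]
gripper_width: 0.0319
gripper_force: 35.0
```

```bash
cat > look.py <<'E'
from h import *
import sys
k=sys.argv[1]
a=eyes.capture("scene")[:,:,::-1];b=eyes.capture("side")[:,:,::-1]
cv2.imwrite(f"pics/sc{k}.png",a);cv2.imwrite(f"pics/si{k}.png",b)
st=r.get_state();print(st["tcp_pos"],st["eef_rot"],st["gripper_width"],st["contact_force"])
c=lambda i,x,y:cv2.resize(i[y:y+75,x:x+50],(400,600),interpolation=cv2.INTER_CUBIC)
cv2.imwrite(f"pics/c{k}.png",np.hstack([c(a,360,200),c(b,290,240)]))
E
python3 look.py 4
```

```text
[0.46456254 0.17506958 0.12918107] [1.79982460e+02 3.94312238e-02 1.74501512e+02] 0.03215150539589229 [ 0.56253859 -0.39347171 -0.8153099 ]
```

View pics/c4.png

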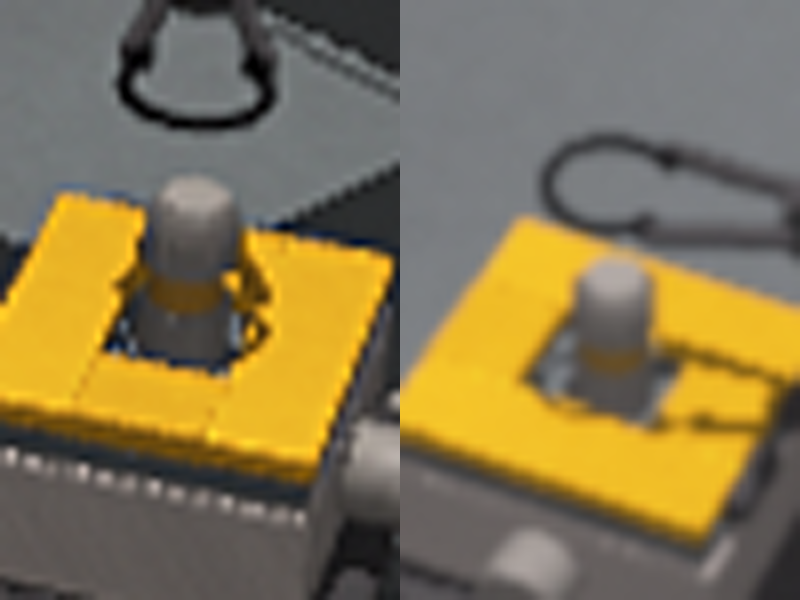

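```bash
python3 - <<'E'
from h import *
np.set_printoptions(precision=4,suppress=True)
st=r.get_state();t=st["tcp_pos"];R_=R.from_euler("xyz",st["eef_rot"],degrees=True).as_matrix()
C=tri(("scene",(384.6,210.9)),("side",(316.9,262.9)));T=tri(("scene",(384.75,224.25)),("side",(316.75,274.75)))
print("clip",C,"top",T,"diff",C-T,"nominal clip",t+R_@[-.115,0,-.019])
print(t)
# predicted ring in both views for a level ring, 42 outer
for cz in (C,):
    th=np.linspace(0,2*np.pi,60)
    for n,o,ox in(("scene",(360,200),0),("side",(290,240),400)):
        q=(proj(n,C+.021*np.c_[np.cos(th),np.sin(th),0*th])-o)*8+[ox,0]; print(n,q.min(0),q.max(0))
        q=(proj(n,T+np.c_[.009*np.cos(th),.009*np.sin(th),0*th])-o)*8+[ox,0]; print(n,"top",q.min(0),q.max(0))
        print(n,"groove centre", (proj(n,T-[0,0,.026])-o)*8+[ox,0])
E
```

```text
clip [0.5805 0.1669 0.1448] top [0.5796 0.1706 0.1102] diff [ 0.0009 -0.0037  0.0345] nominal clip [0.579  0.164  0.1483]
[0.4646 0.1751 0.1292]
scene [115.7469  45.7853] [274.5513 125.4845]
scene top [164.7438 176.7513] [231.5755 211.7873]
scene groove centre [[190.3461 274.8391]]
side [542.7809 137.1097] [684.9801 234.846 ]
side top [584.0987 256.8605] [644.1124 299.0577]
side groove centre [[613.3158 338.9014]]
```

The clip ring hangs over the stub: ring centre at crop (197,90), stub top at (198,194), which puts it about 3 mm low in y. I'll correct, descend to just above the top, and check numerically.

Emit:
step_arm(plan=[[0.005, 0.01, 0, 0, 20], [0.005, 0.01, 0.04, 0, 20], [0.005, 0.01, 0.08, 0, 20], [0.005, 0.01, 0.092, 0, 20], [0.005, 0.01, 0.092, 0, 20], [0.005, 0.01, 0.092, 0, 20]])

```text
time_s: 11.82
tcp_pos: [0.4628, 0.1775, 0.1051]
eef_rot: [-179.9, -0.0, 174.5]
contact_force: [-0.3, -0.4, -1.2]
gripper_width: 0.0322
gripper_force: 35.0
```

```bash
python3 look.py 5; python3 - <<'E'
from h import *
np.set_printoptions(precision=1,suppress=True)
st=r.get_state();t=st["tcp_pos"]
for n,o in(("scene",(360,200)),("side",(290,240))):
    i=cv2.imread(f"pics/{'sc' if n=='scene' else 'si'}5.png"); g=cv2.cvtColor(i,cv2.COLOR_BGR2GRAY)[o[1]:o[1]+40,o[0]:o[0]+45]
    for row in range(0,36): print(row+o[1],"".join("#" if v<45 else "+" if v<70 else "." for v in g[row]))
    th=np.linspace(0,2*np.pi,60); T=np.array([.5796,.1706,t[2]+.0162])
    q=proj(n,T+.021*np.c_[np.cos(th),np.sin(th),0*th]);print(n,"centred ring would span",q.min(0)-o,q.max(0)-o)
E
```

```text
[0.46312309 0.17779497 0.1056871 ] [1.79999387e+02 1.08051656e-02 1.74532019e+02] 0.03213536187614562 [ 0.29270878 -0.04555092 -2.04157054]
200 .................#######+++++#####+.....##+++
201 .................+#.+++#...++#####+.....#++++
202 ....................+..+...++#####...+++##+#+
203 ....................##+..+++++##..+....#####+
204 ....................###+++++++##.........####
205 ....................#+##########......#.....#
206 ....................+.#######+++.............
207 ...................+++#######++..............
208 ...................+++########+..............
209 ..................++++########++.............
210 ..................+++.....+..+++.............
211 ..................+++.........#+.............
212 .................++++.........+++............
213 .................+++...........##............
214 ................++#+...........+#............
215 ...............+####...........##++..........
216 ................####...........####..........
217 ................##+............###+..........
218 ...............+#..............+##...........
219 ......
[... 2046 characters left out ...]
3 .............................................
264 .............................................
265 ........................++++.................
266 ......................++......++.............
267 ....................++.........++#++.........
268 .................................++++........
269 .............................................
270 .............................................
271 .............................................
272 .............................................
273 .............................................
274 .............................................
275 .............................................
side centred ring would span [18.  25.2] [35.6 37.5]
```

Ring spans are within about 1 mm of centred in both views, so I'm descending gently and watching the force.

Emit:
step_arm(plan=[[0, 0, 0.02, 0, 20], [0, 0, 0.04, 0, 20], [0, 0, 0.055, 0, 20], [0, 0, 0.06, 0, 20], [0, 0, 0.06, 0, 20]])

```text
time_s: 12.33
tcp_pos: [0.4627, 0.1774, 0.09]
eef_rot: [-180.0, -0.0, 174.5]
contact_force: [-0.2, 0.8, -1.5]
gripper_width: 0.0319
gripper_force: 35.0
```

Emit:
step_arm(plan=[[0, 0, 0.015, 0, 20], [0, 0, 0.03, 0, 20], [0, 0, 0.04, 0, 20], [0, 0, 0.04, 0, 20]])

```text
time_s: 12.67
tcp_pos: [0.4626, 0.1774, 0.0799]
eef_rot: [-180.0, -0.0, 174.5]
contact_force: [-0.1, 0.2, -1.5]
gripper_width: 0.0324
gripper_force: 35.0
```

Emit:
step_arm(plan=[[0, 0, 0.015, 0, 20], [0, 0, 0.03, 0, 20], [0, 0, 0.048, 0, 20], [0, 0, 0.048, 0, 20], [0, 0, 0.048, 0, 20]])

```text
time_s: 13.08
tcp_pos: [0.4627, 0.1775, 0.0682]
eef_rot: [-180.0, -0.0, 174.5]
contact_force: [0.2, 0.0, -2.2]
gripper_width: 0.0323
gripper_force: 35.0
```

```bash
python3 look.py 6
```

```text
[0.46303192 0.17771001 0.06858143] [-1.79997726e+02  2.09941886e-03  1.74523895e+02] 0.032370118320622525 [ 0.20680664 -0.36674398 -1.72854956]
```

View pics/c6.png

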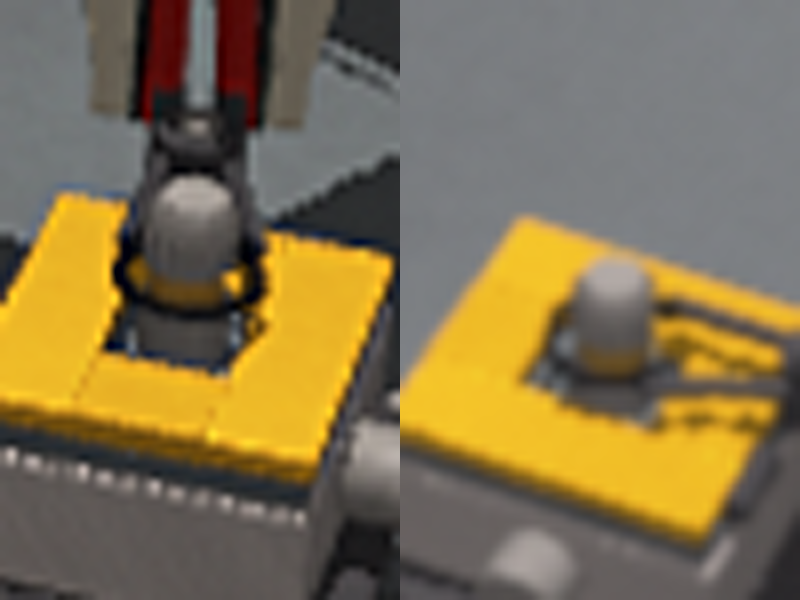

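The clip sits around the stub, its ring centred at scene crop (190,~277) and side crop (615,~340). The groove centre predicts (190,275) and (613,339), so it is level. Contact force is about zero, the grip is at 35 N and at the stop. Handing in.

```bash
python3 -c "
from plant import workorder; print(workorder.close_job())"
```

```text
the job is handed in; nothing more can be done
None
```

The job is handed in: the lid is shut, and the gripper alone holds the fully spread clip around the stub, level with the groove to about 1 mm by the cameras, with almost no contact force.

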